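Set the length stop of a portioning board by the long gauge and clamp it

TASK

Set the length stop on the white portioning board to the longer of the two steel length gauges: slacken its wing knob, lay the long gauge flat on the board with one end squarely against the knife guide, slide the stop up until its plate is snug against the gauge's other end, and tighten the wing knob by feel until it comes up hard, fully home, so that the stop is locked there. Do not drag the stop along the rail while it is still clamped, leave the long gauge lying between guide and stop, and leave the short gauge, the knife and the bottle where they are.

Things in the scene. Friction and masses are not known exactly. Their poses are not given: they have to be found in the camera images.
- board: Fixed white plastic portioning board, 300 mm (x) by 500 mm (y) by 20 mm thick, carrying a rail, a knife guide and a length stop; its place and yaw vary. Origin: centre of its underside. x points to its far edge (away from the robot), y to its left, along the rail; z up. Its top is 20 mm over the table.
- rail: Fixed aluminium bar on the board along its far edge, 40 mm wide (x), 440 mm long (y), 25 mm high (top 45 mm over the table), end blocks to 50 mm over the table. Origin: centre of its underside, at board x = +105 mm, y = -15 mm.
- guide_face (a point): Point on the working face of the knife guide, at the board's top, board x = 0, y = +160 mm; axes as the board's. The guide: two fixed upright steel plates with a knife slot between, across the board near its left end, from board x = -65 to +100 mm, top 65 mm over the table. The face looks to -y, towards the stop.
- stop (a joint): Slide of the length stop along the rail, m. 0 = plate face 300 mm from the guide face; it grows towards the guide (+y), so the gap between the faces is 0.300 minus this value. Range 0 to 0.25. Slackened, it slides with about 3 N; clamped, it holds against 8 N or more.
- stop_face (a point): Point on the face of the steel stop plate that looks at the guide (+y), at the board's top, board x = 0; axes as the board's. The plate is 8 mm thick (y), spans board x = -57 to +68 mm, and 4 to 49 mm over the board's top. Behind it a small gusset spans board x +40 to +70. Its far end is fixed to the saddle.
- saddle_top (a point): Centre of the top of the stop's steel saddle, which straddles the rail and carries the wing knob: 76 mm (x) by 70 mm (y), top 73 mm over the table (a flat brass bush, 30 mm wide, 6 mm higher under the knob). It is at board x = +105 mm, 10 mm behind (-y of) the stop plate's face; axes as the board's.
- stop_back (a point): Point on the back of the stop plate (the face away from the guide, -y), at board x = -25 mm, 28 mm over the board's top: a good place to push the stop towards the guide.
- knob_grip (a point): Middle of the black wing knob on the saddle, on its vertical axis, 110 mm over the table. Its wings form one straight upright bar 80 mm long (this point's x), 14 mm thick (y), 28 mm high (96 to 124 mm over the table), alike at both ends; hub and saddle lie below. Clockwise seen from above tightens, counter-clockwise slackens. Its angle varies; it starts lightly clamped, 0.4 to 1 rad past the bite.
- shoe: Nylon shoe at the foot of the knob's screw, hidden in the saddle; it locks the stop on the rail: about 37 N per rad past the bite. The knob angle where it bites is unknown: feel it. The knob takes 0.03 N m free, rising to at most 0.3; 1.6 rad past the bite the screw comes up hard on its shoulder (the moment leaps past 0.35 N m): fully home. Locked from 45 N. 2 rad free below the bite.
- gauge_long: The longer length gauge, loose, about 0.4 kg: a smooth stainless box 50 mm wide (x), 150 mm long (y), 18 mm high, with an upright grip rib on top: 10 mm thick (x), 60 mm long (y), reaching 50 mm over the underside. Origin: centre of its underside. It lies on the table left or right of the board.
- gauge_short: The shorter gauge, the same but 110 mm long, on the other side of the board; not used, leave it alone.
- knife: Loose filleting knife, about 290 mm long (its y), up to 24 mm wide, 18 mm high, lying along the near edge of the board; leave it alone.
- sanitiser: Loose white plastic bottle, 60 mm diameter, 160 mm high, standing beyond the board's left end; leave it alone.

How it is judged:
On the way:
1. the wing knob is slackened until the shoe no longer presses on the rail (contact force between shoe and rail below 2 N), for 0.2 s.
At the end, for the whole second after the job is handed in: Stop locked: shoe presses the rail with over 45 N. Gap from knife guide to stop plate is the long gauge's 150 mm, at most 3 mm more. The long gauge lies flat and still on the board between them, square within 2 degrees, its middle within 50 mm of board x = 0 (contact force between shoe and rail above 45 N and value of joint stop between 0.147 and 0.152 m and y of gauge_long in the frame of guide_face between -0.0785 and -0.072 m and x of gauge_long in the frame of guide_face between -0.05 and 0.05 m and z of gauge_long in the frame of guide_face between -0.003 and 0.004 m and angle between the y axis of gauge_long and the y axis of board, either way round below 0.035 rad and angle between gauge_long's own z axis and vertical below 0.05 rad and linear speed of gauge_long below 0.01 m/s); the robot touches nothing.
It fails at once if the stop is dragged along the rail (faster than 30 mm/s) while the shoe presses with more than 15 N (contact force between shoe and rail above 15 N and (velocity of joint stop above 0.03 m/s or velocity of joint stop below -0.03 m/s)).
It fails at once if the short gauge, the knife or the bottle is moved by more than 30 mm (distance of any of gauge_short, knife, sanitiser from where it was at the start of the episode above 0.03 m).
It also fails if it takes over 72 s, if anything falls off the work surface, if the arm or the gripper's body presses on something with over 40 N, if the wrist force passes 120 N, or if a joint passes its speed limit or range.

ROBOT

A 7-joint arm with a two-finger parallel gripper is mounted at the origin on the work surface. World frame = base frame: x ahead of the robot, y to its left, z up, the work surface at z = 0. Lengths are in m, angles in rad, forces in N, time in s.
With the tool pointing down it reaches from about 0.35 to 0.9 m from the base axis. Payload 8.1 kg.
Tool frame: the origin (TCP) lies at the very end of the fingers, on their centre line; the grasp point (between the pads) lies 19 mm behind it; z points along the fingers, y is the direction in which the jaws open and shut (so a half turn about z gives the same grasp; the last joint's range is limited). The gripper opens to 92 mm and grips with 3 to 60 N. Pads are 19 mm wide; open, the fingers measure 130 mm over their backs; the gripper's body (75 mm by 190 mm) begins 47 mm behind the grasp point.
Start: joints at [-1.451, 0.434, 0.025, 1.573, -0.012, 1.134, -0.075], TCP at [0.138, 0.61, 0.227] pointing down, gripper open.
Joint ranges: [-2.62, 2.62], [-0.44, 2.09], [-1.27, 1.32], [0.08, 2.57], [-1.32, 4.46], [0.12, 2], [-2.74, 2.74]. Speed limits (rad/s): [2.22, 2.22, 3.01, 3.01, 3.14, 3.14, 3.14].

INTERFACE

Orientations are given as a rotation vector (axis times angle).
In Python, from cell import observe, get_image, sign_off gives the robot as it stands.
- The arm moves only by the tool arm_command, never from a script. Its argument "deltas" is a list of rows, each an object with "xyz": the shift along the tool's x, y, z in cm, a list of three; "turn": the turn about the tool's z in degrees; "jaw": the closure in counts, from 0 (fully open) to 255 (shut). A call has 1 to 5 rows; each row is the pose to reach, as a shift and turn from the pose measured when the call began, along the tool's axes at that moment; what a row does not reach only later rows make up. A row lasts 1/12 s, in which the tool goes at most 41.7 mm and 7.16 degrees, less where a joint would pass 70% of its speed; a pose out of reach is approached as far as the arm can. A call with a gripper value outside its range is refused whole. The fingers move at their own pace and stop on an object; "force" is the grip in N (left out, the last holds). Time passes only in rows, so rows that repeat a pose let the fingers close. It gives the time, the measured TCP pose, the force and the opening at its end, in the units of the state.
- observe(): the state, without advancing time (a new reading comes with each control period).
- get_image(name): name is "scene" or "top" or "wrist"; returns a dict with "frame" (420x560x3 uint8, red, green, blue), "depth" (420x560 float32, m along the optical axis (not along the pixel's ray), 0 where there is no reading), "camera_matrix" (3x3 intrinsics, pixels), "cam_to_world" (4x4, takes a point from camera to world coordinates). Camera axes: x right, y up, looking along -z (the intrinsics and any distortion apply to the point x, -y, -z); pixel columns grow to the right and rows downward; lengths in m; the calibration is good to about 2 mm. A picture is of the moment at which its call begins.
- sign_off(): hands the job in, once; it reports no verdict.
The state is a dict: "clock": time; "joints": joint angles; "dq": joint speeds; "joint_efforts": joint torques, N m; "position": TCP position; "ee_rot": TCP orientation; "force": force on the tool from outside, world axes, zero at the start; "ft_torque": the same for the moment, N m; "width": opening from 0.0 (shut) to 1.0 (fully open).
Only numpy, scipy, OpenCV 4.12 (cv2) and the standard library are available. Lean on these libraries where they do the work, as an engineer would, in place of code of your own. Each camera call takes 0.05 s, during which the arm holds its last target.

## Working session

There is one attempt and no reset: what is moved stays moved. The work goes in short steps, Python scripts to look and compute and a tool call to move; the robot and the scene stay as the last step left them, time stands still between calls to the robot, and variables do not carry over. Pictures are saved under pics/ and viewed, and the job is handed in when it is done.

Besides the shell and the picture viewer there is one more tool, called after "Request:" as a command line: name --argument value ..., lists and objects as JSON in quotes. arm_command: Moves the arm, as the interface text tells. Its arguments: {"type":"object","properties":{"deltas":{"type":"array","items":{"type":"object","properties":{"xyz":{"type":"array","items":{"type":"number"}},"turn":{"type":"number"},"jaw":{"type":"number"}}}},"force":{"type":"number"}},"required":["deltas"]}

```bash
mkdir -p pics; ls; python3 - <<'E'
from cell import observe,get_image
import cv2,numpy as np
print(observe())
for n in ["scene","top"]:
    d=get_image(n); cv2.imwrite(f"pics/{n}0.png",d["frame"][:,:,::-1]); np.savez(f"{n}0.npz",**d)
    print(n,d["camera_matrix"],d["cam_to_world"])
E
```

```text
pics
{'clock': 0.0, 'joints': array([-1.45061139,  0.43525296,  0.02495831,  1.5740961 , -0.01160745,
        1.13397292, -0.07509389]), 'dq': array([-0.00087815, -0.00170877, -0.0004134 ,  0.00059431,  0.0007538 ,
       -0.00096523, -0.00072215]), 'joint_efforts': array([-9.87514577e-04, -6.67854810e+01,  9.84061360e-01, -3.14454925e+01,
       -6.06625713e-02,  4.30568901e-02,  1.58190264e-04]), 'position': array([0.13802476, 0.60905092, 0.22592655]), 'ee_rot': array([-3.49305003e-01, -3.12206716e+00,  2.48766394e-03]), 'force': array([-0.51907738,  0.0484436 ,  0.02947128]), 'ft_torque': array([-0.01374554,  0.05021616, -0.05325573]), 'width': 1.0001779937434243}
scene [[468.22837338   0.         286.33302453]
 [  0.         468.22837338 207.45553444]
 [  0.           0.           1.        ]] [[-0.83223919 -0.48046798  0.27663776  0.93862317]
 [ 0.55441155 -0.71906756  0.41901035  0.56167194]
 [-0.00239981  0.502088    0.8648132   1.1954622 ]
 [ 0.          0.          0.          1.        ]]
top [[478.2195112    0.         279.11049219]
 [  0.         478.2195112  206.86659971]
 [  0.           0.           1.        ]] [[-0.00241041  0.98654108 -0.16349582  0.34174175]
 [-0.9997587  -0.00594723 -0.02114648 -0.00742378]
 [-0.02183422  0.16340539  0.98631736  1.38232809]
 [ 0.          0.          0.          1.        ]]
```

View pics/scene0.png

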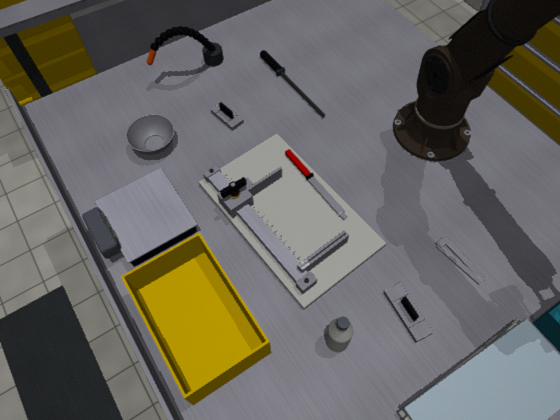

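View pics/top0.png

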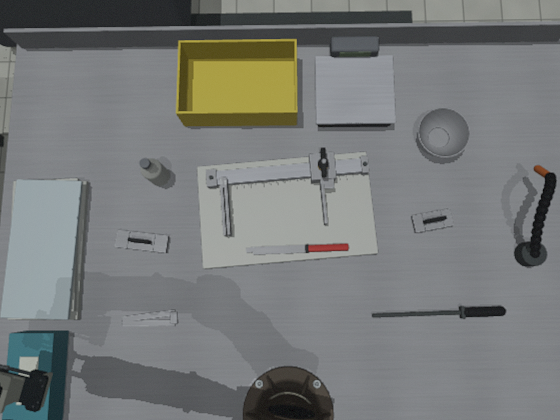

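The top view shows the board at cols 198–377, rows 152–268. The long gauge is on the left at about (142,241), the short one on the right at (432,219), and the knob at about (323,163). Next I'll measure them.

```bash
cat > h.py <<'E'
import numpy as np,cv2
def load(n): return dict(np.load(n))
def pts(d):
    K=d["camera_matrix"];T=d["cam_to_world"];z=d["depth"]
    v,u=np.mgrid[0:z.shape[0],0:z.shape[1]]
    P=np.stack([(u-K[0,2])/K[0,0]*z,-(v-K[1,2])/K[1,1]*z,-z],-1)
    return P@T[:3,:3].T+T[:3,3]
def ray(d,uv,h):
    K=d["camera_matrix"];T=d["cam_to_world"];uv=np.atleast_2d(uv).astype(float)
    r=np.stack([(uv[:,0]-K[0,2])/K[0,0],-(uv[:,1]-K[1,2])/K[1,1],-np.ones(len(uv))],-1)@T[:3,:3].T
    o=T[:3,3]; return o+r*((h-o[2])/r[:,2])[:,None]
E
python3 - <<'E'
from h import *
d=load("top0.npz");P=pts(d);f=d["frame"].astype(int);Z=P[...,2]
print("table z",np.median(Z[200:300,385:405]),"board z",np.median(Z[200:240,260:300]))
# crops
for n,(a,b,c,e) in dict(gl=(215,265,105,180),board=(140,280,185,390),gs=(200,240,405,460)).items():
    cv2.imwrite(f"pics/{n}.png",cv2.resize(d["frame"][a:b,c:e,::-1],None,fx=4 if n=="board" else 8,fy=4 if n=="board" else 8,interpolation=cv2.INTER_CUBIC)[:600,:800])
# board by depth
def rect(m,name):
    n,l,s,_=cv2.connectedComponentsWithStats(m.astype(np.uint8));k=1+np.argmax(s[1:,4])
    X=P[l==k][:,:2]; r=cv2.minAreaRect((X*1000).astype(np.float32)); print(name,len(X),r, X.mean(0)); return l==k
w=np.zeros(Z.shape,bool);w[140:285,185:390]=1
rect(w&(Z>.011)&(P[...,0]>.3),"board")
w[:]=0;w[215:265,105:180]=1
rect(w&(Z>.010)&(Z<.024),"gl"); rect(w&(Z>.03),"glrib")
w[:]=0;w[200:240,405:460]=1
rect(w&(Z>.010)&(Z<.024),"gs"); rect(w&(Z>.03),"gsrib")
w[:]=0;w[140:200,295:350]=1
rect(w&(Z>.09)&(Z<.13),"knob"); 
w[:]=0;w[140:230,310:350]=1
m=rect(w&(Z>.055)&(Z<.085),"saddle+plate")
w[:]=0;w[140:240,210:240]=1
rect(w&(Z>.055)&(Z<.08),"guide")
w[:]=0;w[150:200,200:310]=1
rect(w&(Z>.037)&(Z<.047),"rail")
w[:]=0;w[190:230,310:350]=1
rect(w&(Z>.055)&(Z<.085),"plate")
E
```

```text
table z 0.00044609408878060197 board z 0.02049500092585821
board 17838 ((527.7930908203125, -0.203033447265625), (372.0582275390625, 501.65045166015625), 4.614981651306152) [0.5582099  0.00136469]
gl 799 ((472.0311584472656, 418.5112609863281), (152.66160583496094, 50.46297073364258), 83.06298828125) [0.47116441 0.41690568]
glrib 92 ((471.72003173828125, 417.9499816894531), (61.052146911621094, 10.103248596191406), 83.51071166992188) [0.47111704 0.4160485 ]
gs 576 ((527.446533203125, -416.8468017578125), (50.291053771972656, 111.05353546142578), 10.450047492980957) [ 0.52649981 -0.41572038]
gsrib 95 ((527.3795166015625, -417.4624328613281), (10.378081321716309, 60.145687103271484), 9.634580612182617) [ 0.52648125 -0.41530978]
knob 200 ((676.008056640625, -101.62364196777344), (28.19572639465332, 78.57476806640625), 88.11466979980469) [ 0.67429951 -0.10085468]
saddle+plate 740 ((615.2804565429688, -106.61153411865234), (200.57899475097656, 70.28217315673828), 4.426773548126221) [ 0.64843882 -0.10358794]
guide 391 ((566.4022827148438, 173.18162536621094), (164.84567260742188, 20.938426971435547), 4.565624237060547) [0.56581727 0.17286288]
rail 900 ((661.10205078125, 71.87060546875), (46.207733154296875, 278.3018493652344), 5.098654747009277) [0.66245488 0.06288078]
plate 107 ((561.1351928710938, -105.59165954589844), (92.77218627929688, 8.632381439208984), 4.7448410987854) [ 0.5599019 -0.1052092]
```

```bash
ls pics
```

```text
board.png
gl.png
gs.png
scene0.png
top0.png
```

View pics/board.png

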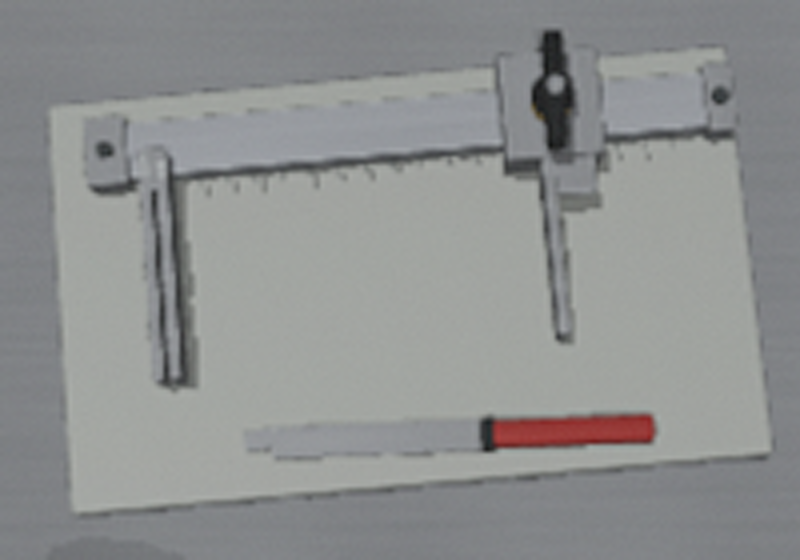

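View pics/gl.png

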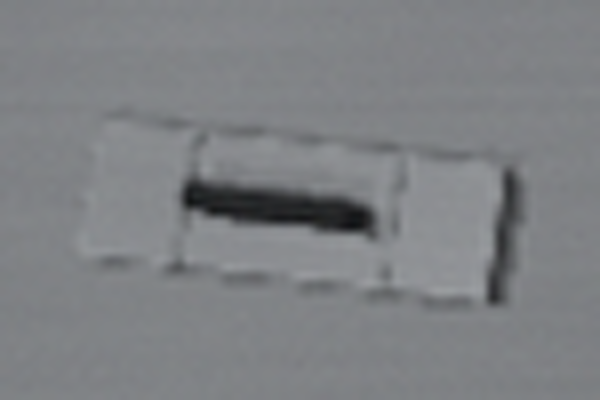

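```bash
cat >> h.py <<'E'
from scipy.spatial.transform import Rotation as Ro
def plan(target,ang):
    """tool-axis shift (cm) and turn (deg) to bring TCP to target with tool y at world angle ang (mod 180, nearest)"""
    from cell import observe
    o=observe();R=Ro.from_rotvec(o["ee_rot"]).as_matrix()
    d=R.T@(np.array(target)-o["position"])*100
    cur=np.degrees(np.arctan2(R[1,1],R[0,1])); t=(cur-ang+90)%180-90
    print("t",round(o["clock"],2),"pos",o["position"].round(4),"yang",cur.round(2),"tilt",np.round(R[:,2],4),"j7",o["joints"][6].round(3),"F",o["force"].round(2),"M",o["ft_torque"].round(3),"w",round(o["width"],3))
    print("  shift",d.round(2),"turn",round(t,2),"(alt",round(t-180*np.sign(t),2),")")
E
python3 - <<'E'
from h import *
d=load("top0.npz");P=pts(d);Z=P[...,2]
def comp(m,name):
    n,l,s,_=cv2.connectedComponentsWithStats(m.astype(np.uint8));k=1+np.argmax(s[1:,4])
    X=P[l==k]; r=cv2.minAreaRect((X[:,:2]*1000).astype(np.float32)); print(name,len(X),np.round(r[0],1),np.round(r[1],1),round(r[2],2)); return X
w=np.zeros(Z.shape,bool);w[140:285,185:390]=1
X=comp(w&(Z>.013)&(Z<.06)&(P[...,0]<.72),"board")
w[:]=0;w[140:200,295:350]=1
comp(w&(Z>.117)&(Z<.13),"knobtop")
w[:]=0;w[140:240,210:240]=1
G=comp(w&(Z>.061)&(Z<.068),"guide")
w[:]=0;w[190:230,310:350]=1
S=comp(w&(Z>.063)&(Z<.072),"plate")
th=np.radians(4.6);o=np.array([.5626,.0018])
R=np.array([[np.cos(th),-np.sin(th)],[np.sin(th),np.cos(th)]])
for n,A in(("guide",G),("plate",S)):
    q=(A[:,:2]-o)@R; print(n,np.percentile(q,[1,50,99],axis=0).round(4))
w[:]=0;w[235:262,240:355]=1
q=P[w&(Z>.025)][:,:2]; q=(q-o)@R; print("knife",q.min(0),q.max(0))
w[:]=0;w[150:190,130:180]=1
q=P[w&(Z>.1)][:,:2]; print("bottle",q.mean(0))
plan([.472,.4185,.12],-6.8)
E
```

```text
board 16302 [563.5   2.5] [301.1 500.9] 4.73
knobtop 159 [ 676. -102.] [21.8 77.9] 84.96
guide 292 [565.9 173.2] [163.8  20.6] 4.48
plate 73 [ 567.2 -105.2] [80.6  8.5] 4.74
guide [[-0.064   0.1607]
 [ 0.0162  0.1724]
 [ 0.0984  0.1807]]
plate [[-0.044  -0.1112]
 [ 0.0008 -0.1068]
 [ 0.036  -0.1028]]
knife [-0.22088657 -0.17985213] [-0.06781415  0.13911161]
bottle [0.65090748 0.35763472]
t 0.1 pos [0.138  0.6091 0.226 ] yang 77.23 tilt [-2.0e-04 -1.4e-03 -1.0e+00] j7 -0.075 F [-0.44  0.21 -0.18] M [ 0.002  0.022 -0.038] w 0.997
  shift [-36.78 -11.2   10.62] turn 84.03 (alt -95.97 )
```

Request:
arm_command --deltas '[{"xyz":[-4,-1.2,0],"jaw":0},{"xyz":[-8,-2.4,0],"jaw":0},{"xyz":[-12,-3.6,0],"jaw":0},{"xyz":[-16,-4.9,0],"jaw":0},{"xyz":[-18.4,-5.6,0],"jaw":0}]' --force 30

```text
schema error: expected keys xyz, turn, jaw
```

Request:
arm_command --deltas '[{"xyz":[-4,-1.2,0],"turn":7},{"xyz":[-8,-2.4,0],"turn":14},{"xyz":[-12,-3.6,0],"turn":21},{"xyz":[-16,-4.9,0],"turn":28},{"xyz":[-18.4,-5.6,0],"turn":35}]'

```text
schema error: expected keys xyz, turn, jaw
```

Request:
arm_command --deltas '[{"turn":7},{"turn":14},{"turn":21},{"turn":28},{"turn":35}]'

```text
schema error: expected keys xyz, turn, jaw
```

```bash
python3 - <<'E'
from h import *
plan([.472,.4182,.12],-6.8)
from cell import get_image
d=get_image("wrist");cv2.imwrite("pics/w1.png",d["frame"][:,:,::-1]);np.savez("w1.npz",**d)
E
```

```text
t 0.1 pos [0.138  0.6091 0.226 ] yang 77.23 tilt [-2.0e-04 -1.4e-03 -1.0e+00] j7 -0.075 F [-0.44  0.21 -0.18] M [ 0.002  0.022 -0.038] w 0.997
  shift [-36.79 -11.23  10.62] turn 84.03 (alt -95.97 )
```

View pics/w1.png

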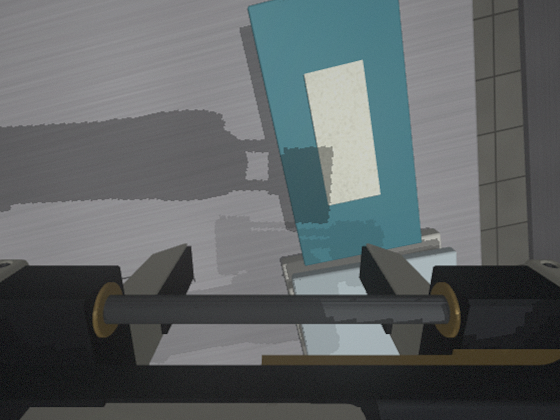

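All three keys are needed in every row. The wrist view shows the teal bin and the glass slab; the arm has not moved.

Request:
arm_command --deltas '[{"xyz":[-4,-1.2,0],"turn":0,"jaw":0},{"xyz":[-8,-2.4,0],"turn":0,"jaw":0},{"xyz":[-12,-3.6,0],"turn":0,"jaw":0},{"xyz":[-16,-4.9,0],"turn":0,"jaw":0},{"xyz":[-18.4,-5.6,0],"turn":0,"jaw":0}]' --force 30

```text
clock: 0.57
position: [0.3096, 0.5105, 0.2261]
ee_rot: [0.356, 3.119, -0.004]
force: [1.0, 0.6, -0.3]
width: 1.003
```

Request:
arm_command --deltas '[{"xyz":[-4,-1.2,0],"turn":7,"jaw":0},{"xyz":[-8,-2.4,0],"turn":14,"jaw":0},{"xyz":[-12,-3.6,0],"turn":21,"jaw":0},{"xyz":[-16,-4.9,0],"turn":28,"jaw":0},{"xyz":[-18.4,-5.6,0],"turn":35,"jaw":0}]'

```text
clock: 0.98
position: [0.4795, 0.4113, 0.2267]
ee_rot: [1.289, 2.86, -0.004]
force: [0.4, 0.1, 0.9]
width: 1.0
```

Request:
arm_command --deltas '[{"xyz":[0,0,0],"turn":7,"jaw":0},{"xyz":[0,0,0],"turn":14,"jaw":0},{"xyz":[0,0,0],"turn":21,"jaw":0},{"xyz":[0,0,0],"turn":28,"jaw":0},{"xyz":[0,0,0],"turn":35,"jaw":0}]'

```text
clock: 1.4
position: [0.4794, 0.4112, 0.2264]
ee_rot: [2.097, 2.334, -0.003]
force: [-0.2, -0.3, -0.7]
width: 1.001
```

```bash
python3 - <<'E'
from h import *
plan([.472,.4182,.12],-6.8)
E
```

```text
t 1.4 pos [0.4794 0.4112 0.2264] yang 6.12 tilt [ 0.0022 -0.0043 -1.    ] j7 -0.513 F [-0.24 -0.34 -0.72] M [-0.077  0.03  -0.013] w 1.001
  shift [ 0.82 -0.68 10.63] turn 12.92 (alt -167.08 )
```

Request:
arm_command --deltas '[{"xyz":[0.8,-0.7,2],"turn":7,"jaw":0},{"xyz":[0.8,-0.7,5],"turn":12.9,"jaw":0},{"xyz":[0.8,-0.7,8],"turn":12.9,"jaw":0},{"xyz":[0.8,-0.7,10.6],"turn":12.9,"jaw":0},{"xyz":[0.8,-0.7,10.6],"turn":12.9,"jaw":0}]'

```text
clock: 1.82
position: [0.4687, 0.4159, 0.115]
ee_rot: [2.344, 2.083, -0.016]
force: [-0.5, -0.5, -0.1]
width: 0.997
```

```bash
python3 - <<'E'
from h import *
plan([.472,.4182,.023],-6.8)
from cell import get_image
d=get_image("wrist");cv2.imwrite("pics/w2.png",d["frame"][:,:,::-1]);np.savez("w2.npz",**d)
E
```

```text
t 1.82 pos [0.4687 0.4159 0.115 ] yang -6.75 tilt [-0.0039 -0.0107 -0.9999] j7 -0.683 F [-0.55 -0.49 -0.06] M [-0.147  0.102  0.016] w 0.997
  shift [0.37 0.33 9.19] turn 0.05 (alt -179.95 )
```

View pics/w2.png

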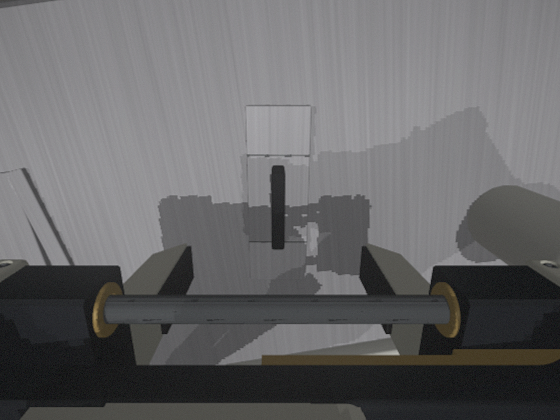

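The rib sits at col 278, rows 165–248, centred between the fingers and parallel to them. I'll descend and grip.

Request:
arm_command --deltas '[{"xyz":[0.3,0.2,2.5],"turn":0,"jaw":0},{"xyz":[0.4,0.3,5],"turn":0,"jaw":0},{"xyz":[0.4,0.3,7.5],"turn":0,"jaw":0},{"xyz":[0.4,0.3,8.7],"turn":0,"jaw":0},{"xyz":[0.4,0.3,9.1],"turn":0,"jaw":0}]'

```text
clock: 2.28
position: [0.4731, 0.4193, 0.0263]
ee_rot: [2.345, 2.083, -0.013]
force: [-1.0, 0.0, -0.9]
width: 1.002
```

```bash
python3 - <<'E'
from h import *
plan([.472,.4182,.023],-6.8)
E
```

```text
t 2.28 pos [0.4731 0.4193 0.0263] yang -6.76 tilt [-0.0028 -0.0095 -1.    ] j7 -0.639 F [-1.03  0.01 -0.89] M [-0.067  0.083  0.02 ] w 1.002
  shift [-0.12 -0.09  0.33] turn 0.04 (alt -179.96 )
```

Request:
arm_command --deltas '[{"xyz":[-0.1,0,0.2],"turn":0,"jaw":120},{"xyz":[-0.1,0,0.2],"turn":0,"jaw":255},{"xyz":[-0.1,0,0.2],"turn":0,"jaw":255},{"xyz":[-0.1,0,0.2],"turn":0,"jaw":255},{"xyz":[-0.1,0,0.2],"turn":0,"jaw":255}]' --force 35

```text
clock: 2.7
position: [0.4735, 0.4187, 0.0254]
ee_rot: [2.345, 2.083, -0.011]
force: [0.5, -0.5, 0.1]
width: 0.687
```

Request:
arm_command --deltas '[{"xyz":[0,0,0],"turn":0,"jaw":255},{"xyz":[0,0,0],"turn":0,"jaw":255},{"xyz":[0,0,0],"turn":0,"jaw":255},{"xyz":[0,0,0],"turn":0,"jaw":255}]'

```text
clock: 3.03
position: [0.4734, 0.4188, 0.0255]
ee_rot: [2.345, 2.083, -0.01]
force: [0.2, 0.3, -0.0]
width: 0.394
```

```bash
python3 - <<'E'
from h import *
# target: gauge centre board (0,77) +some clearance -> y=70, high
th=np.radians(4.65);o=np.array([.5630,.0022]);R=np.array([[np.cos(th),-np.sin(th)],[np.sin(th),np.cos(th)]])
p=o+R@[0,.060]; print(p)
plan([*p,.12],4.65)
E
```

```text
[0.55813588 0.06200251]
t 3.03 pos [0.4734 0.4188 0.0255] yang -6.76 tilt [-0.0017 -0.0081 -1.    ] j7 -0.637 F [ 0.19  0.34 -0.04] M [-0.056  0.028 -0.024] w 0.394
  shift [-34.51  12.6   -9.18] turn -11.41 (alt 168.59 )
```

Request:
arm_command --deltas '[{"xyz":[0,0,0],"turn":0,"jaw":255},{"xyz":[0,0,0],"turn":0,"jaw":255},{"xyz":[0,0,0],"turn":0,"jaw":255},{"xyz":[0,0,0],"turn":0,"jaw":255},{"xyz":[0,0,0],"turn":0,"jaw":255}]'

```text
clock: 3.45
position: [0.4727, 0.4189, 0.0253]
ee_rot: [2.345, 2.084, -0.012]
force: [-2.8, 1.1, 2.2]
width: 0.105
```

Request:
arm_command --deltas '[{"xyz":[0,0,0],"turn":0,"jaw":255},{"xyz":[0,0,-2],"turn":0,"jaw":255},{"xyz":[0,0,-5],"turn":0,"jaw":255},{"xyz":[0,0,-8],"turn":0,"jaw":255},{"xyz":[0,0,-9],"turn":0,"jaw":255}]'

```text
clock: 3.87
position: [0.4748, 0.4204, 0.1188]
ee_rot: [2.345, 2.083, -0.005]
force: [1.0, -0.3, -4.0]
width: 0.105
```

Request:
arm_command --deltas '[{"xyz":[0,0,0],"turn":0,"jaw":255}]'

```text
clock: 3.95
position: [0.4758, 0.4211, 0.1206]
ee_rot: [2.345, 2.083, 0.001]
force: [0.3, 0.3, -5.9]
width: 0.102
```

```bash
python3 - <<'E'
from h import *
plan([0.5581,.0620,.12],4.65)
from cell import get_image
d=get_image("wrist");cv2.imwrite("pics/w3.png",d["frame"][:,:,::-1]);np.savez("w3.npz",**d)
E
```

```text
t 3.95 pos [0.4758 0.4211 0.1206] yang -6.77 tilt [ 0.0032 -0.003  -1.    ] j7 -0.681 F [ 0.32  0.26 -5.88] M [-0.086  0.026  0.018] w 0.102
  shift [-34.69  12.41   0.19] turn -11.42 (alt 168.58 )
```

View pics/w3.png

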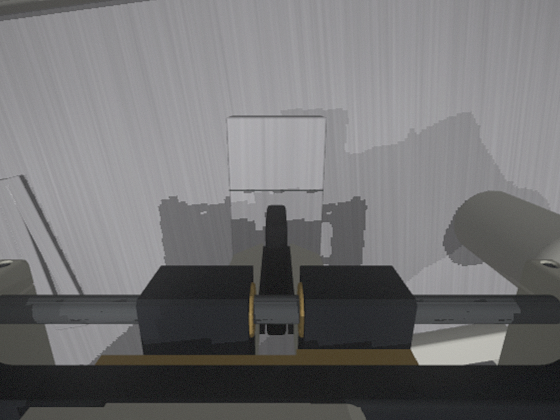

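The gauge is held and level: rib at col 277, lateral edges symmetric at cols 229 and 325. I'll carry it over.

Request:
arm_command --deltas '[{"xyz":[-3.7,1.3,0],"turn":0,"jaw":255},{"xyz":[-7.4,2.6,0],"turn":0,"jaw":255},{"xyz":[-11,4,0],"turn":0,"jaw":255},{"xyz":[-14.5,5.2,0],"turn":0,"jaw":255},{"xyz":[-17.4,6.2,0],"turn":0,"jaw":255}]'

```text
clock: 4.42
position: [0.5159, 0.2369, 0.1183]
ee_rot: [2.347, 2.081, -0.006]
force: [0.2, -0.1, -4.9]
width: 0.106
```

Request:
arm_command --deltas '[{"xyz":[-3.7,1.3,0],"turn":-3,"jaw":255},{"xyz":[-7.4,2.6,0],"turn":-6,"jaw":255},{"xyz":[-11,4,0],"turn":-9,"jaw":255},{"xyz":[-14.5,5.2,0],"turn":-11.4,"jaw":255},{"xyz":[-17,6.1,0],"turn":-11.4,"jaw":255}]'

```text
clock: 4.83
position: [0.5553, 0.0561, 0.1176]
ee_rot: [2.129, 2.304, -0.012]
force: [-0.0, -0.1, -4.6]
width: 0.105
```

Request:
arm_command --deltas '[{"xyz":[0,0,0],"turn":0,"jaw":255},{"xyz":[0,0,0],"turn":0,"jaw":255}]'

```text
clock: 5.0
position: [0.5541, 0.0528, 0.1156]
ee_rot: [2.136, 2.299, -0.018]
force: [0.2, 0.5, -5.1]
width: 0.11
```

```bash
python3 - <<'E'
from h import *
plan([0.5581,.0620,.07],4.65)
from cell import get_image
d=get_image("top");cv2.imwrite("pics/t2.png",d["frame"][:,:,::-1]);np.savez("t2.npz",**d)
E
```

```text
t 5.0 pos [0.5541 0.0528 0.1156] yang 4.21 tilt [-0.005  -0.0106 -0.9999] j7 0.1 F [ 0.17  0.52 -5.14] M [-0.025  0.098  0.018] w 0.11
  shift [0.93 0.49 4.55] turn -0.44 (alt 179.56 )
```

View pics/t2.png

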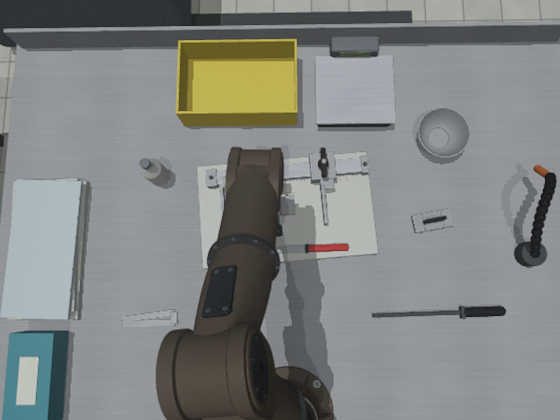

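The carried gauge hangs over the board's middle at about col 285. Nothing else has moved. I'll lower it next.

Request:
arm_command --deltas '[{"xyz":[0.5,0.3,2],"turn":-0.4,"jaw":255},{"xyz":[0.9,0.5,4],"turn":-0.4,"jaw":255},{"xyz":[0.9,0.5,5.5],"turn":-0.4,"jaw":255},{"xyz":[0.9,0.5,6.3],"turn":-0.4,"jaw":255},{"xyz":[0.9,0.5,6.5],"turn":-0.4,"jaw":255}]'

```text
clock: 5.47
position: [0.5562, 0.0657, 0.0485]
ee_rot: [-2.124, -2.315, 0.02]
force: [-0.9, 0.5, -4.4]
width: 0.108
```

```bash
python3 - <<'E'
from h import *
plan([0.5581,.0620,.0455],4.65)
from cell import get_image
d=get_image("wrist");cv2.imwrite("pics/w4.png",d["frame"][:,:,::-1]);np.savez("w4.npz",**d)
E
```

```text
t 5.47 pos [0.5562 0.0657 0.0485] yang 4.92 tilt [-0.0088 -0.0096 -0.9999] j7 0.133 F [-0.91  0.48 -4.44] M [-0.124  0.006  0.04 ] w 0.108
  shift [-0.38  0.16  0.3 ] turn 0.27 (alt -179.73 )
```

View pics/w4.png

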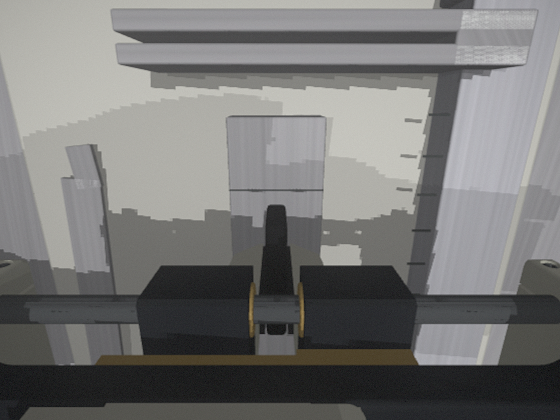

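The gauge end (cols 228–325) is parallel to the guide face. I'll set it down, then slide it to the guide.

Request:
arm_command --deltas '[{"xyz":[0.2,0,0.1],"turn":0.2,"jaw":255},{"xyz":[0.5,0,0.2],"turn":0.2,"jaw":255},{"xyz":[0.9,0,0.3],"turn":0.2,"jaw":255},{"xyz":[1.2,0,0.3],"turn":0.2,"jaw":255},{"xyz":[1.4,0,0.3],"turn":0.2,"jaw":255}]'

```text
clock: 5.93
position: [0.5558, 0.0801, 0.0466]
ee_rot: [2.127, 2.31, -0.018]
force: [-0.0, 0.1, -5.0]
width: 0.103
```

Request:
arm_command --deltas '[{"xyz":[0.1,0,0],"turn":0,"jaw":255},{"xyz":[0.2,0,0],"turn":0,"jaw":255},{"xyz":[0.3,0,0],"turn":0,"jaw":255}]'

```text
clock: 6.18
position: [0.5557, 0.0832, 0.0467]
ee_rot: [2.127, 2.31, -0.017]
force: [-0.1, -0.2, -5.3]
width: 0.106
```

```bash
python3 - <<'E'
from h import *
plan([0.5561,.0876,.0455],4.65)
E
```

```text
t 6.18 pos [0.5557 0.0832 0.0467] yang 4.72 tilt [-0.0066 -0.0089 -0.9999] j7 0.103 F [-0.12 -0.19 -5.33] M [-0.086 -0.002 -0.005] w 0.106
  shift [0.44 0.08 0.12] turn 0.07 (alt -179.93 )
```

Request:
arm_command --deltas '[{"xyz":[0.1,0,0.1],"turn":0,"jaw":255},{"xyz":[0.2,0,0.2],"turn":0,"jaw":255},{"xyz":[0.3,0,0.2],"turn":0,"jaw":255}]'

```text
clock: 6.43
position: [0.5559, 0.085, 0.0454]
ee_rot: [2.128, 2.308, -0.017]
force: [-0.1, -3.9, 2.5]
width: 0.108
```

Request:
arm_command --deltas '[{"xyz":[0.1,0,0],"turn":0,"jaw":255},{"xyz":[0.2,0,0],"turn":0,"jaw":255}]'

```text
clock: 6.6
position: [0.5558, 0.0868, 0.0454]
ee_rot: [2.128, 2.307, -0.017]
force: [-0.8, -0.6, -3.4]
width: 0.11
```

Request:
arm_command --deltas '[{"xyz":[0.1,0,0],"turn":0,"jaw":255},{"xyz":[0.1,0,0],"turn":0,"jaw":255}]'

```text
clock: 6.77
position: [0.556, 0.0874, 0.0454]
ee_rot: [2.128, 2.307, -0.017]
force: [1.3, -2.9, -1.9]
width: 0.108
```

```bash
python3 - <<'E'
from h import *
plan([0.5561,.0876,.0455],4.65)
E
```

```text
t 6.77 pos [0.556  0.0874 0.0454] yang 4.61 tilt [-0.005  -0.0104 -0.9999] j7 0.093 F [ 1.33 -2.87 -1.87] M [-0.758 -0.175  0.039] w 0.108
  shift [ 0.02  0.02 -0.01] turn -0.04 (alt 179.96 )
```

Request:
arm_command --deltas '[{"xyz":[0.1,0,0],"turn":0,"jaw":255},{"xyz":[0.2,0,0],"turn":0,"jaw":255}]'

```text
clock: 6.93
position: [0.556, 0.0874, 0.0454]
ee_rot: [2.128, 2.304, -0.019]
force: [0.1, -10.7, -0.3]
width: 0.107
```

```bash
python3 - <<'E'
from h import *
plan([0.5561,.0876,.0455],4.65)
from cell import get_image
d=get_image("wrist");cv2.imwrite("pics/w5.png",d["frame"][:,:,::-1]);np.savez("w5.npz",**d)
E
```

```text
t 6.93 pos [0.556  0.0874 0.0454] yang 4.53 tilt [-0.0047 -0.0124 -0.9999] j7 0.09 F [  0.15 -10.74  -0.3 ] M [-2.337 -0.113  0.161] w 0.107
  shift [ 0.02  0.01 -0.01] turn -0.12 (alt 179.88 )
```

View pics/w5.png

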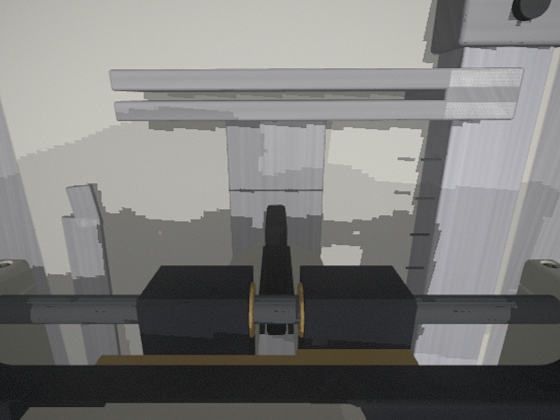

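The gauge is against the guide (−10.7 N, and the end coincides with the guide face). I'll release it and rise.

Request:
arm_command --deltas '[{"xyz":[-0.1,0,0],"turn":0,"jaw":255},{"xyz":[-0.1,0,0],"turn":0,"jaw":200},{"xyz":[-0.1,0,0],"turn":0,"jaw":130},{"xyz":[-0.1,0,0],"turn":0,"jaw":130},{"xyz":[-0.1,0,0],"turn":0,"jaw":130}]'

```text
clock: 7.4
position: [0.5563, 0.0869, 0.0456]
ee_rot: [2.128, 2.304, -0.018]
force: [0.1, 0.0, 0.2]
width: 0.344
```

Request:
arm_command --deltas '[{"xyz":[0,0,-2],"turn":0,"jaw":100},{"xyz":[0,0,-5],"turn":0,"jaw":100},{"xyz":[0,0,-9],"turn":0,"jaw":100},{"xyz":[0,0,-13],"turn":0,"jaw":100},{"xyz":[0,0,-16],"turn":0,"jaw":100}]'

```text
clock: 7.82
position: [0.5576, 0.089, 0.2089]
ee_rot: [2.127, 2.303, -0.015]
force: [0.9, 0.3, -0.0]
width: 0.603
```

```bash
python3 - <<'E'
from h import *
d=load("top0.npz");P=pts(d);Z=P[...,2]
w=np.zeros(Z.shape,bool);w[140:200,295:350]=1
m=w&(Z>.115)&(Z<.126);A=P[m][:,:2]
c=A.mean(0)
far=A[np.abs(A[:,0]-.676)>.018]
p=np.polyfit(far[:,0],far[:,1],1);print("bar angle",np.degrees(np.arctan(p[0])),"y at .676",np.polyval(p,.676),A.min(0),A.max(0))
plan([.676,-.102,.2],84)
from cell import get_image
d=get_image("wrist");cv2.imwrite("pics/w6.png",d["frame"][:,:,::-1]);np.savez("w6.npz",**d)
E
```

```text
bar angle 1.7954258581914857 y at .676 -0.10127689425829407 [ 0.63668102 -0.11318443] [ 0.71544658 -0.09135614]
t 7.82 pos [0.5576 0.089  0.2089] yang 4.56 tilt [-0.0019 -0.0112 -0.9999] j7 -0.004 F [ 0.85  0.31 -0.04] M [-0.1   -0.044  0.05 ] w 0.603
  shift [-19.97  10.29   1.08] turn -79.44 (alt 100.56 )
```

View pics/w6.png

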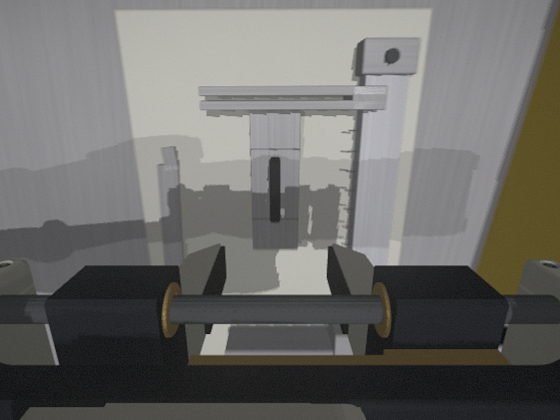

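The gauge lies flush to the guide and square (cols 250–300). On to the knob.

Request:
arm_command --deltas '[{"xyz":[-4,2,0],"turn":7,"jaw":60},{"xyz":[-8,4,0],"turn":14,"jaw":60},{"xyz":[-12,6,0],"turn":21,"jaw":60},{"xyz":[-16,8,0],"turn":28,"jaw":60},{"xyz":[-19.7,10.2,0],"turn":35,"jaw":60}]'

```text
clock: 8.28
position: [0.6695, -0.0874, 0.2165]
ee_rot: [2.722, 1.548, 0.001]
force: [1.3, 0.5, 0.2]
width: 0.766
```

Request:
arm_command --deltas '[{"xyz":[0,0,0],"turn":7,"jaw":60},{"xyz":[0,0,0],"turn":14,"jaw":60},{"xyz":[0,0,0],"turn":21,"jaw":60},{"xyz":[0,0,0],"turn":28,"jaw":60},{"xyz":[0,0,0],"turn":35,"jaw":60}]'

```text
clock: 8.7
position: [0.6695, -0.0872, 0.2162]
ee_rot: [3.065, 0.649, 0.006]
force: [-0.5, -0.6, 0.1]
width: 0.764
```

```bash
python3 - <<'E'
from h import *
plan([.676,-.102,.16],-89)
E
```

```text
t 8.7 pos [ 0.6695 -0.0872  0.2162] yang -66.09 tilt [ 0.0056 -0.0081 -1.    ] j7 -0.734 F [-0.45 -0.56  0.05] M [-0.028  0.164 -0.004] w 0.764
  shift [-0.01  1.56  5.64] turn 22.91 (alt -157.09 )
```

Request:
arm_command --deltas '[{"xyz":[0,0.8,0.5],"turn":7,"jaw":60},{"xyz":[0,1.6,0.8],"turn":14,"jaw":60},{"xyz":[0,1.6,1],"turn":21,"jaw":60},{"xyz":[0,1.6,1],"turn":22.9,"jaw":60},{"xyz":[0,1.6,1],"turn":22.9,"jaw":60}]'

```text
clock: 9.12
position: [0.676, -0.1015, 0.2058]
ee_rot: [3.133, 0.026, 0.007]
force: [0.2, -0.1, 0.3]
width: 0.765
```

```bash
python3 - <<'E'
from h import *
plan([.676,-.102,.099],-89)
from cell import get_image
d=get_image("wrist");cv2.imwrite("pics/w7.png",d["frame"][:,:,::-1]);np.savez("w7.npz",**d)
P=pts(d);Z=P[...,2]
m=(Z>.118)&(Z<.130)&(np.hypot(P[...,0]-.676,P[...,1]+.102)<.05);A=P[m][:,:2]
print(len(A),A.min(0),A.max(0)); r=cv2.minAreaRect((A*1000).astype(np.float32));print(r)
v,u=np.where(m);print(u.min(),u.max(),v.min(),v.max())
for lo,hi in((.63,.655),(.655,.67),(.67,.685),(.685,.7),(.7,.72)):
    B=A[(A[:,0]>lo)&(A[:,0]<hi)]
    if len(B): print(lo,len(B),np.percentile(B[:,1],[2,98]).round(4))
E
```

```text
t 9.12 pos [ 0.676  -0.1015  0.2058] yang -89.06 tilt [ 0.0048 -0.0082 -1.    ] j7 -1.051 F [ 0.17 -0.09  0.28] M [-0.085  0.171 -0.009] w 0.765
  shift [-0.05 -0.04 10.68] turn -0.06 (alt 179.94 )
1787 [ 0.63697804 -0.11185035] [ 0.71584519 -0.08864301]
((676.5169067382812, -100.36198425292969), (78.5744400024414, 23.126615524291992), 10.368337631225586)
260 289 162 255
0.63 304 [-0.1078 -0.0952]
0.655 293 [-0.1075 -0.0934]
0.67 496 [-0.111  -0.0895]
0.685 338 [-0.1068 -0.0933]
0.7 356 [-0.1056 -0.0924]
```

View pics/w7.png

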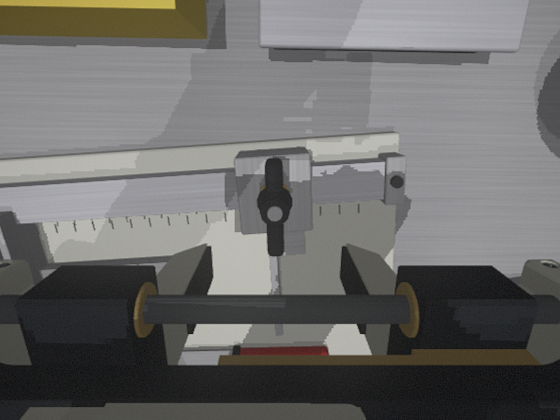

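```bash
python3 - <<'E'
from h import *
d=load("w7.npz");P=pts(d);Z=P[...,2]
for x in(.655,.665,.670,.674,.678,.682,.686,.69):
    m=(abs(P[...,0]-x)<.001)&(abs(P[...,1]+.1003)<.022)
    q=P[m]; b=[round(float(np.max(q[abs(q[:,1]-y)<.0012][:,2],initial=0)),3) for y in np.arange(-.118,-.082,.003)]
    print(x,b)
im=d["frame"][140:280,200:350,::-1];cv2.imwrite("pics/w7c.png",cv2.resize(im,None,fx=4,fy=4,interpolation=cv2.INTER_CUBIC))
E
```

```text
0.655 [0.073, 0.074, 0.0, 0.0, 0.122, 0.123, 0.123, 0.122, 0.12, 0.0, 0.072, 0.074]
0.665 [0.074, 0.0, 0.0, 0.0, 0.122, 0.123, 0.122, 0.123, 0.122, 0.0, 0.0, 0.074]
0.67 [0.073, 0.095, 0.121, 0.123, 0.123, 0.125, 0.125, 0.123, 0.123, 0.123, 0.094, 0.073]
0.674 [0.074, 0.098, 0.123, 0.123, 0.125, 0.126, 0.126, 0.126, 0.125, 0.123, 0.099, 0.096]
0.678 [0.073, 0.096, 0.123, 0.123, 0.125, 0.126, 0.125, 0.127, 0.125, 0.123, 0.11, 0.095]
0.682 [0.073, 0.094, 0.121, 0.123, 0.123, 0.125, 0.126, 0.126, 0.123, 0.123, 0.097, 0.074]
0.686 [0.073, 0.074, 0.096, 0.098, 0.123, 0.123, 0.123, 0.124, 0.123, 0.097, 0.095, 0.074]
0.69 [0.073, 0.074, 0.073, 0.093, 0.121, 0.122, 0.123, 0.123, 0.121, 0.074, 0.074, 0.073]
```

View pics/w7c.png

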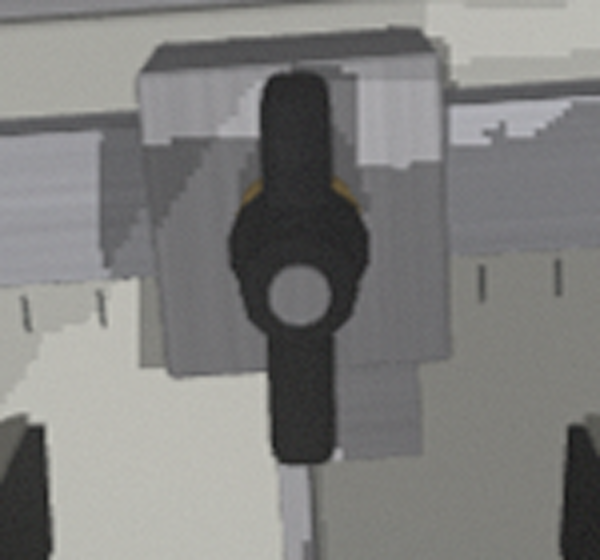

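Request:
arm_command --deltas '[{"xyz":[0,-0.1,3],"turn":-1,"jaw":60},{"xyz":[0,-0.1,6],"turn":-1,"jaw":60},{"xyz":[0,-0.1,8],"turn":-1,"jaw":60},{"xyz":[0,-0.1,9],"turn":-1,"jaw":60},{"xyz":[0,-0.1,9.5],"turn":-1,"jaw":60}]'

```text
clock: 9.58
position: [0.6758, -0.1008, 0.1096]
ee_rot: [3.133, 0.06, 0.005]
force: [0.5, 1.1, 1.4]
width: 0.765
```

```bash
python3 - <<'E'
from h import *
plan([.6765,-.1003,.100],-88)
E
```

```text
t 9.58 pos [ 0.6758 -0.1008  0.1096] yang -87.82 tilt [ 0.0031 -0.0076 -1.    ] j7 -0.975 F [0.54 1.13 1.37] M [-0.05   0.204 -0.021] w 0.765
  shift [ 0.07 -0.06  0.96] turn 0.18 (alt -179.82 )
```

Request:
arm_command --deltas '[{"xyz":[0.1,0,0.5],"turn":0,"jaw":120},{"xyz":[0.1,0,0.9],"turn":0,"jaw":180},{"xyz":[0.1,0,0.9],"turn":0,"jaw":255},{"xyz":[0.1,0,0.9],"turn":0,"jaw":255},{"xyz":[0.1,0,0.9],"turn":0,"jaw":255}]' --force 45

```text
clock: 10.0
position: [0.6774, -0.101, 0.1015]
ee_rot: [3.133, 0.06, 0.007]
force: [0.8, 0.6, 0.1]
width: 0.449
```

Request:
arm_command --deltas '[{"xyz":[0,0,0],"turn":0,"jaw":255},{"xyz":[0,0,0],"turn":0,"jaw":255},{"xyz":[0,0,0],"turn":0,"jaw":255},{"xyz":[0,0,0],"turn":0,"jaw":255},{"xyz":[0,0,0],"turn":0,"jaw":255}]'

```text
clock: 10.42
position: [0.6774, -0.1009, 0.1016]
ee_rot: [3.133, 0.06, 0.007]
force: [-0.6, 1.2, 2.4]
width: 0.148
```

```bash
python3 - <<'E'
from h import *
plan([.6765,-.1003,.100],-88)
E
```

```text
t 10.42 pos [ 0.6774 -0.1009  0.1016] yang -87.81 tilt [ 0.0046 -0.0075 -1.    ] j7 -0.97 F [-0.58  1.17  2.43] M [ 0.235  0.18  -0.044] w 0.148
  shift [-0.09 -0.06  0.16] turn 0.19 (alt -179.81 )
```

The jaws closed at 13.6 mm, so they hold the bar itself. I'll slacken counter-clockwise and watch the moment.

Request:
arm_command --deltas '[{"xyz":[0,0,0],"turn":-5,"jaw":255},{"xyz":[0,0,0],"turn":-10,"jaw":255},{"xyz":[0,0,0],"turn":-15,"jaw":255},{"xyz":[0,0,0],"turn":-20,"jaw":255}]'

```text
clock: 10.75
position: [0.6773, -0.1003, 0.1017]
ee_rot: [3.074, 0.61, 0.005]
force: [-1.4, 1.6, 2.6]
width: 0.148
```

```bash
python3 - <<'E'
from h import *
plan([.6765,-.1003,.100],-88)
E
```

```text
t 10.75 pos [ 0.6773 -0.1003  0.1017] yang -67.55 tilt [ 0.0043 -0.0067 -1.    ] j7 -0.677 F [-1.44  1.62  2.63] M [ 0.442  0.437 -0.044] w 0.148
  shift [-0.08 -0.03  0.17] turn 20.45 (alt -159.55 )
```

Request:
arm_command --deltas '[{"xyz":[0,0,0],"turn":-5,"jaw":255},{"xyz":[0,0,0],"turn":-10,"jaw":255},{"xyz":[0,0,0],"turn":-15,"jaw":255},{"xyz":[0,0,0],"turn":-20,"jaw":255}]'

```text
clock: 11.08
position: [0.6771, -0.0998, 0.1019]
ee_rot: [2.92, 1.141, 0.002]
force: [-3.0, 2.0, 3.8]
width: 0.149
```

```bash
python3 - <<'E'
from h import *
plan([.6765,-.1003,.100],-88)
E
```

```text
t 11.08 pos [ 0.6771 -0.0998  0.1019] yang -47.3 tilt [ 0.0038 -0.0058 -1.    ] j7 -0.385 F [-2.97  1.98  3.77] M [ 0.417  0.7   -0.071] w 0.149
  shift [-0.08 -0.    0.19] turn 40.7 (alt -139.3 )
```

Request:
arm_command --deltas '[{"xyz":[0.05,0,0],"turn":-5,"jaw":255},{"xyz":[0.05,0,0],"turn":-10,"jaw":255},{"xyz":[0.05,0,0],"turn":-15,"jaw":255},{"xyz":[0.05,0,0],"turn":-20,"jaw":255}]'

```text
clock: 11.42
position: [0.6767, -0.0994, 0.1021]
ee_rot: [2.675, 1.637, -0.001]
force: [-4.5, 1.1, 4.9]
width: 0.148
```

```bash
python3 - <<'E'
from h import *
plan([.6765,-.1003,.100],-88)
E
```

```text
t 11.42 pos [ 0.6767 -0.0994  0.1021] yang -27.07 tilt [ 0.0024 -0.0052 -1.    ] j7 -0.094 F [-4.46  1.09  4.88] M [ 0.324  1.09  -0.039] w 0.148
  shift [-0.09  0.03  0.21] turn 60.93 (alt -119.07 )
```

Request:
arm_command --deltas '[{"xyz":[0,0,0],"turn":-5,"jaw":255},{"xyz":[0,0,0],"turn":-8,"jaw":255},{"xyz":[0,0,0],"turn":-10,"jaw":255},{"xyz":[0,0,0],"turn":-10,"jaw":255}]'

```text
clock: 11.75
position: [0.6763, -0.0993, 0.1022]
ee_rot: [2.521, 1.866, -0.002]
force: [-1.9, 0.7, 2.0]
width: 0.148
```

```bash
python3 - <<'E'
from h import *
plan([.6765,-.1003,.100],-88)
from cell import get_image
d=get_image("top");cv2.imwrite("pics/t3.png",d["frame"][:,:,::-1])
d=get_image("scene");cv2.imwrite("pics/s3.png",cv2.resize(d["frame"][120:280,170:400,::-1],None,fx=3,fy=3))
E
```

```text
t 11.75 pos [ 0.6763 -0.0993  0.1022] yang -16.99 tilt [ 0.002  -0.0046 -1.    ] j7 0.052 F [-1.86  0.67  2.04] M [0.255 0.539 0.007] w 0.148
  shift [-0.09  0.05  0.22] turn 71.01 (alt -108.99 )
```

View pics/s3.png

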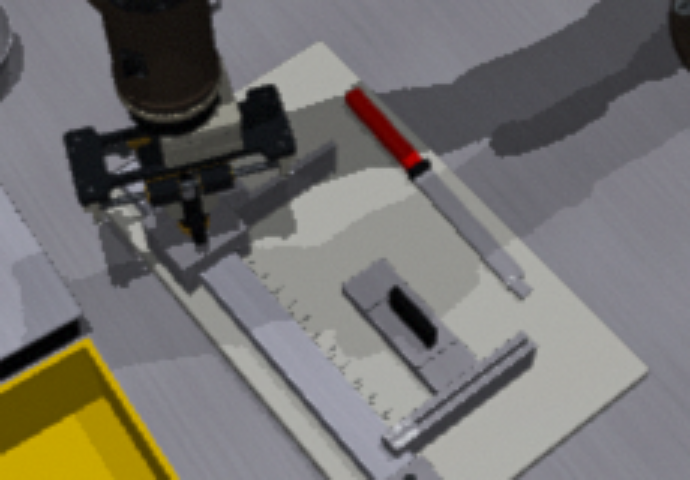

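The wings followed the jaws: they now run along the rail. That is 71° from the start, at low moment. I'll add 10° for margin, then try the slide slowly.

Request:
arm_command --deltas '[{"xyz":[0,0,0],"turn":-5,"jaw":255},{"xyz":[0,0,0],"turn":-10,"jaw":255},{"xyz":[0,0,0.1],"turn":-10,"jaw":255},{"xyz":[0,0,0.1],"turn":-10,"jaw":255}]'

```text
clock: 12.18
position: [0.6761, -0.0993, 0.1022]
ee_rot: [2.354, 2.074, -0.002]
force: [-5.8, 1.2, 10.9]
width: 0.15
```

Request:
arm_command --deltas '[{"xyz":[0.2,-0.04,0],"turn":0,"jaw":255},{"xyz":[0.4,-0.08,0],"turn":0,"jaw":255},{"xyz":[0.6,-0.12,0],"turn":0,"jaw":255},{"xyz":[0.8,-0.16,0],"turn":0,"jaw":255},{"xyz":[1.0,-0.2,0],"turn":0,"jaw":255}]'

```text
clock: 12.6
position: [0.6753, -0.0895, 0.1023]
ee_rot: [2.355, 2.072, -0.003]
force: [-2.9, -4.2, 5.2]
width: 0.148
```

```bash
python3 - <<'E'
from h import *
plan([.6677,.0107,.102],-7)
E
```

```text
t 12.6 pos [ 0.6753 -0.0895  0.1023] yang -7.3 tilt [ 0.0017 -0.0049 -1.    ] j7 0.178 F [-2.9  -4.24  5.23] M [-0.767  0.717 -0.018] w 0.148
  shift [ 9.85 -2.02 -0.02] turn -0.3 (alt 179.7 )
```

It slides at about 4 N. Continuing.

Request:
arm_command --deltas '[{"xyz":[0.5,-0.1,0],"turn":0,"jaw":255},{"xyz":[1.0,-0.2,0],"turn":0,"jaw":255},{"xyz":[1.5,-0.3,0],"turn":0,"jaw":255},{"xyz":[2.0,-0.4,0],"turn":0,"jaw":255},{"xyz":[2.5,-0.5,0],"turn":0,"jaw":255}]'

```text
clock: 13.02
position: [0.6731, -0.0635, 0.1023]
ee_rot: [2.355, 2.073, -0.004]
force: [-3.4, -3.2, 5.7]
width: 0.149
```

Request:
arm_command --deltas '[{"xyz":[0.5,-0.1,0],"turn":0,"jaw":255},{"xyz":[1.0,-0.2,0],"turn":0,"jaw":255},{"xyz":[1.5,-0.3,0],"turn":0,"jaw":255},{"xyz":[2.0,-0.4,0],"turn":0,"jaw":255},{"xyz":[2.5,-0.5,0],"turn":0,"jaw":255}]'

```text
clock: 13.43
position: [0.671, -0.0375, 0.1023]
ee_rot: [2.355, 2.073, -0.004]
force: [-4.0, -3.5, 6.8]
width: 0.149
```

Request:
arm_command --deltas '[{"xyz":[0.5,-0.1,0],"turn":0,"jaw":255},{"xyz":[1.0,-0.2,0],"turn":0,"jaw":255},{"xyz":[1.5,-0.3,0],"turn":0,"jaw":255},{"xyz":[2.0,-0.4,0],"turn":0,"jaw":255},{"xyz":[2.5,-0.5,0],"turn":0,"jaw":255}]'

```text
clock: 13.85
position: [0.6688, -0.0115, 0.1022]
ee_rot: [2.356, 2.073, -0.005]
force: [-3.7, -3.9, 6.5]
width: 0.144
```

```bash
python3 - <<'E'
from h import *
plan([.6677,.0107,.102],-7)
from cell import get_image
d=get_image("scene");cv2.imwrite("pics/s4.png",cv2.resize(d["frame"][120:280,170:400,::-1],None,fx=3,fy=3))
E
```

```text
t 13.85 pos [ 0.6688 -0.0115  0.1022] yang -7.29 tilt [-1.0e-04 -4.5e-03 -1.0e+00] j7 0.065 F [-3.66 -3.95  6.45] M [-0.835  0.994 -0.061] w 0.144
  shift [ 2.19 -0.39  0.01] turn -0.29 (alt 179.71 )
```

View pics/s4.png

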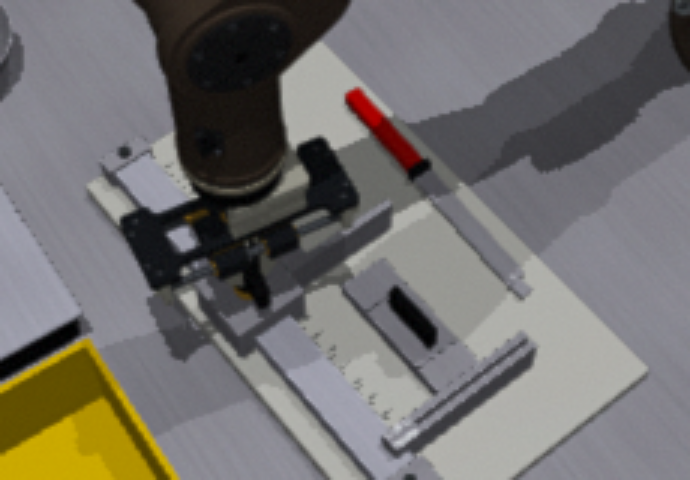

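The stop is approaching the gauge, with about 22 mm left. I'll slow down and watch the force.

Request:
arm_command --deltas '[{"xyz":[0.3,-0.06,0],"turn":0,"jaw":255},{"xyz":[0.6,-0.12,0],"turn":0,"jaw":255},{"xyz":[0.9,-0.18,0],"turn":0,"jaw":255},{"xyz":[1.2,-0.24,0],"turn":0,"jaw":255},{"xyz":[1.5,-0.3,0],"turn":0,"jaw":255}]'

```text
clock: 14.32
position: [0.6673, 0.0063, 0.1023]
ee_rot: [2.355, 2.077, -0.004]
force: [-3.6, -4.0, 6.7]
width: 0.148
```

Request:
arm_command --deltas '[{"xyz":[0.1,-0.02,0],"turn":0,"jaw":255},{"xyz":[0.2,-0.04,0],"turn":0,"jaw":255},{"xyz":[0.3,-0.06,0],"turn":0,"jaw":255},{"xyz":[0.4,-0.08,0],"turn":0,"jaw":255}]'

```text
clock: 14.65
position: [0.6669, 0.0109, 0.1023]
ee_rot: [2.355, 2.077, -0.004]
force: [-3.1, -3.5, 6.0]
width: 0.152
```

Request:
arm_command --deltas '[{"xyz":[0.1,-0.02,0],"turn":0,"jaw":255},{"xyz":[0.2,-0.04,0],"turn":0,"jaw":255}]'

```text
clock: 14.82
position: [0.6667, 0.0133, 0.1023]
ee_rot: [2.355, 2.077, -0.004]
force: [-3.0, -6.2, 4.9]
width: 0.15
```

```bash
python3 - <<'E'
from h import *
plan([.6677,.0107,.102],-7)
from cell import get_image
d=get_image("scene");cv2.imwrite("pics/s5.png",cv2.resize(d["frame"][160:280,230:400,::-1],None,fx=4,fy=4));np.savez("s5.npz",**d)
E
```

```text
t 14.82 pos [0.6667 0.0133 0.1023] yang -7.17 tilt [-0.0011 -0.0025 -1.    ] j7 0.032 F [-3.03 -6.17  4.93] M [-1.304  0.568  0.002] w 0.15
  shift [-0.25  0.13  0.03] turn -0.17 (alt 179.83 )
```

View pics/s5.png

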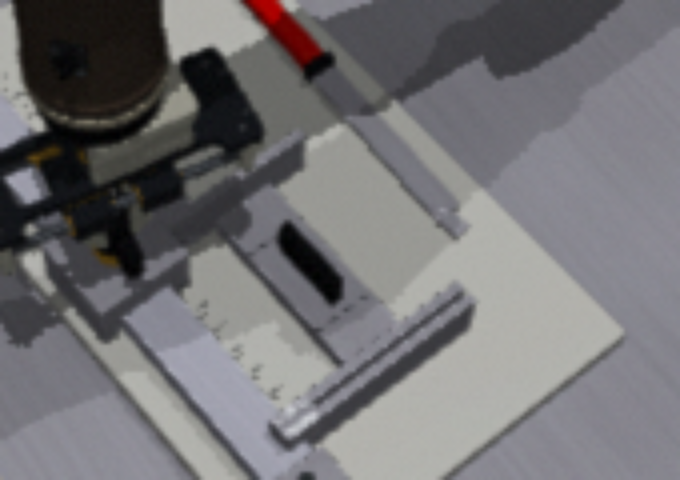

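Request:
arm_command --deltas '[{"xyz":[0.1,-0.02,0],"turn":0,"jaw":255},{"xyz":[0.15,-0.03,0],"turn":0,"jaw":255}]'

```text
clock: 15.03
position: [0.6666, 0.0145, 0.1023]
ee_rot: [2.355, 2.077, -0.005]
force: [-2.8, -6.7, 4.1]
width: 0.145
```

```bash
python3 - <<'E'
from h import *
plan([.6677,.0107,.102],-7)
E
```

```text
t 15.03 pos [0.6666 0.0145 0.1023] yang -7.17 tilt [-0.001  -0.0035 -1.    ] j7 0.029 F [-2.85 -6.75  4.07] M [-1.581  0.411 -0.064] w 0.145
  shift [-0.36  0.16  0.03] turn -0.17 (alt 179.83 )
```

Request:
arm_command --deltas '[{"xyz":[0.1,-0.02,0],"turn":0,"jaw":255},{"xyz":[0.15,-0.03,0],"turn":0,"jaw":255}]'

```text
clock: 15.2
position: [0.6666, 0.0145, 0.1023]
ee_rot: [2.354, 2.075, -0.006]
force: [-1.7, -8.4, 4.0]
width: 0.151
```

```bash
python3 - <<'E'
from h import *
plan([.6677,.0107,.102],-7)
E
```

```text
t 15.2 pos [0.6666 0.0145 0.1023] yang -7.23 tilt [-7.0e-04 -5.4e-03 -1.0e+00] j7 0.026 F [-1.75 -8.42  3.97] M [-1.779  0.288 -0.037] w 0.151
  shift [-0.36  0.16  0.03] turn -0.23 (alt 179.77 )
```

The stop is snug: position has stalled at y = 0.0145 while the force rises to −8.4 N. I'll tighten clockwise with a light push and follow the knob axis, which is about 1.6 mm off the TCP.

Request:
arm_command --deltas '[{"xyz":[0.08,0,0],"turn":6,"jaw":255},{"xyz":[0.08,0.02,0],"turn":12,"jaw":255},{"xyz":[0.07,0.035,0],"turn":18,"jaw":255},{"xyz":[0.065,0.05,0],"turn":24,"jaw":255},{"xyz":[0.06,0.065,0],"turn":30,"jaw":255}]'

```text
clock: 15.62
position: [0.6674, 0.0141, 0.102]
ee_rot: [2.813, 1.385, -0.005]
force: [-0.7, -6.1, 0.8]
width: 0.154
```

```bash
python3 - <<'E'
from h import *
plan([.6677,.0107,.102],-7)
E
```

```text
t 15.62 pos [0.6674 0.0141 0.102 ] yang -37.56 tilt [-5.0e-04 -6.8e-03 -1.0e+00] j7 -0.411 F [-0.72 -6.15  0.78] M [-1.489  0.167  0.079] w 0.154
  shift [-0.25  0.23  0.  ] turn -30.56 (alt 149.44 )
```

Request:
arm_command --deltas '[{"xyz":[0.06,-0.035,0],"turn":6,"jaw":255},{"xyz":[0.055,-0.02,0],"turn":12,"jaw":255},{"xyz":[0.05,0,0],"turn":18,"jaw":255},{"xyz":[0.045,0.015,0],"turn":24,"jaw":255},{"xyz":[0.04,0.03,0],"turn":30,"jaw":255}]'

```text
clock: 16.03
position: [0.6679, 0.0133, 0.1017]
ee_rot: [3.075, 0.601, -0.003]
force: [-0.4, -5.4, 0.8]
width: 0.148
```

```bash
python3 - <<'E'
from h import *
plan([.6677,.0107,.102],-7)
E
```

```text
t 16.03 pos [0.6679 0.0133 0.1017] yang -67.88 tilt [-2.0e-04 -8.3e-03 -1.0e+00] j7 -0.845 F [-0.38 -5.45  0.78] M [-1.386  0.302  0.109] w 0.148
  shift [-0.12  0.23 -0.02] turn -60.88 (alt 119.12 )
```

Request:
arm_command --deltas '[{"xyz":[0.015,-0.04,0],"turn":6,"jaw":255},{"xyz":[0.01,-0.02,0],"turn":12,"jaw":255},{"xyz":[0.01,-0.01,0],"turn":18,"jaw":255},{"xyz":[0,0.01,0],"turn":24,"jaw":255},{"xyz":[0,0.03,0],"turn":30,"jaw":255}]' --force 55

```text
clock: 16.45
position: [0.668, 0.0124, 0.1016]
ee_rot: [3.124, -0.223, 0.001]
force: [-2.5, -5.5, 3.0]
width: 0.144
```

```bash
python3 - <<'E'
from h import *
plan([.6677,.0107,.102],-7)
E
```

```text
t 16.45 pos [0.668  0.0124 0.1016] yang -98.18 tilt [-1.0e-04 -9.7e-03 -1.0e+00] j7 -1.28 F [-2.51 -5.54  2.97] M [-1.203  0.704  0.162] w 0.144
  shift [-0.01  0.17 -0.04] turn 88.82 (alt -91.18 )
```

Request:
arm_command --deltas '[{"xyz":[0,0.01,0],"turn":5,"jaw":255},{"xyz":[0,0.02,0],"turn":10,"jaw":255},{"xyz":[-0.01,0.03,0],"turn":15,"jaw":255}]'

```text
clock: 16.7
position: [0.6679, 0.0119, 0.1015]
ee_rot: [3.066, -0.635, 0.003]
force: [-1.4, -4.2, 3.5]
width: 0.151
```

```bash
python3 - <<'E'
from h import *
plan([.6677,.0107,.102],-7)
E
```

```text
t 16.7 pos [0.6679 0.0119 0.1015] yang -113.39 tilt [-1.000e-04 -1.050e-02 -9.999e-01] j7 -1.5 F [-1.45 -4.17  3.47] M [-0.959  0.67   0.262] w 0.151
  shift [ 0.03  0.12 -0.05] turn 73.61 (alt -106.39 )
```

Request:
arm_command --deltas '[{"xyz":[0,0.01,0],"turn":5,"jaw":255},{"xyz":[0,0.02,0],"turn":10,"jaw":255}]'

```text
clock: 16.87
position: [0.6677, 0.0116, 0.1014]
ee_rot: [2.997, -0.905, 0.005]
force: [-2.9, -4.3, 5.0]
width: 0.151
```

```bash
python3 - <<'E'
from h import *
plan([.6677,.0107,.102],-7)
E
```

```text
t 16.87 pos [0.6677 0.0116 0.1014] yang -123.62 tilt [-1.000e-04 -1.130e-02 -9.999e-01] j7 -1.648 F [-2.91 -4.29  5.  ] M [-0.786  0.863  0.33 ] w 0.151
  shift [ 0.05  0.08 -0.06] turn 63.38 (alt -116.62 )
```

Request:
arm_command --deltas '[{"xyz":[0,0.01,0],"turn":5,"jaw":255},{"xyz":[0,0.02,0],"turn":8,"jaw":255}]'

```text
clock: 17.03
position: [0.6676, 0.0114, 0.1014]
ee_rot: [2.924, -1.118, 0.006]
force: [-3.2, -4.2, 6.4]
width: 0.147
```

```bash
python3 - <<'E'
from h import *
plan([.6677,.0107,.102],-7)
E
```

```text
t 17.03 pos [0.6676 0.0114 0.1014] yang -131.86 tilt [-2.000e-04 -1.210e-02 -9.999e-01] j7 -1.769 F [-3.19 -4.24  6.36] M [-0.655  0.866  0.276] w 0.147
  shift [ 0.06  0.05 -0.06] turn 55.14 (alt -124.86 )
```

Request:
arm_command --deltas '[{"xyz":[0,0.01,0],"turn":5,"jaw":255},{"xyz":[0,0.02,0],"turn":8,"jaw":255}]'

```text
clock: 17.2
position: [0.6674, 0.0113, 0.1014]
ee_rot: [2.836, -1.325, 0.008]
force: [-3.0, -4.2, 6.7]
width: 0.147
```

```bash
python3 - <<'E'
from h import *
plan([.6677,.0107,.102],-7)
E
```

```text
t 17.2 pos [0.6674 0.0113 0.1014] yang -140.09 tilt [-4.000e-04 -1.280e-02 -9.999e-01] j7 -1.889 F [-2.96 -4.2   6.66] M [-0.641  0.873  0.358] w 0.147
  shift [ 0.06  0.01 -0.06] turn 46.91 (alt -133.09 )
```

Request:
arm_command --deltas '[{"xyz":[0,0.01,0],"turn":5,"jaw":255},{"xyz":[0,0.02,0],"turn":8,"jaw":255}]'

```text
clock: 17.37
position: [0.6672, 0.0111, 0.1013]
ee_rot: [2.733, -1.525, 0.01]
force: [-2.4, -4.0, 6.4]
width: 0.151
```

```bash
python3 - <<'E'
from h import *
plan([.6677,.0107,.102],-7)
E
```

```text
t 17.37 pos [0.6672 0.0111 0.1013] yang -148.32 tilt [-5.000e-04 -1.350e-02 -9.999e-01] j7 -2.011 F [-2.41 -3.99  6.43] M [-0.65   0.895  0.246] w 0.151
  shift [ 0.07 -0.02 -0.07] turn 38.68 (alt -141.32 )
```

Request:
arm_command --deltas '[{"xyz":[0,0.01,0],"turn":4,"jaw":255},{"xyz":[0,0.01,0],"turn":5,"jaw":255}]'

```text
clock: 17.53
position: [0.6671, 0.011, 0.1013]
ee_rot: [2.661, -1.645, 0.011]
force: [-3.4, -3.8, 6.5]
width: 0.151
```

```bash
python3 - <<'E'
from h import *
plan([.6677,.0107,.102],-7)
E
```

```text
t 17.53 pos [0.6671 0.011  0.1013] yang -153.46 tilt [-7.000e-04 -1.480e-02 -9.999e-01] j7 -2.088 F [-3.39 -3.76  6.51] M [-0.723  1.007  1.182] w 0.151
  shift [ 0.06 -0.04 -0.07] turn 33.54 (alt -146.46 )
```

Request:
arm_command --deltas '[{"xyz":[0,0.01,0],"turn":4,"jaw":255},{"xyz":[0,0.01,0],"turn":5,"jaw":255}]'

```text
clock: 17.7
position: [0.6671, 0.0111, 0.1014]
ee_rot: [2.585, -1.761, 0.013]
force: [-4.0, -2.8, 7.9]
width: 0.163
```

```bash
python3 - <<'E'
from h import *
plan([.6677,.0107,.102],-7)
E
```

```text
t 17.7 pos [0.6671 0.0111 0.1014] yang -158.53 tilt [-9.000e-04 -1.590e-02 -9.999e-01] j7 -2.164 F [-3.98 -2.78  7.85] M [-0.644  0.997  1.285] w 0.163
  shift [ 0.07 -0.04 -0.06] turn 28.47 (alt -151.53 )
```

The moment leapt from 0.25 to 1.2 N m at about 146°, so the screw is hard home. I'll open, rise straight up and clear the view.

Request:
arm_command --deltas '[{"xyz":[0,0,0],"turn":0,"jaw":150},{"xyz":[0,0,0],"turn":0,"jaw":100},{"xyz":[0,0,0],"turn":0,"jaw":100},{"xyz":[0,0,0],"turn":0,"jaw":100},{"xyz":[0,0,0],"turn":0,"jaw":100}]'

```text
clock: 18.12
position: [0.6671, 0.0118, 0.101]
ee_rot: [2.586, -1.76, 0.012]
force: [-0.7, 0.4, -0.1]
width: 0.474
```

Request:
arm_command --deltas '[{"xyz":[0,0,-1],"turn":0,"jaw":60},{"xyz":[0,0,-4],"turn":0,"jaw":60},{"xyz":[0,0,-8],"turn":0,"jaw":60},{"xyz":[0,0,-12],"turn":0,"jaw":60},{"xyz":[0,0,-15],"turn":0,"jaw":60}]'

```text
clock: 18.53
position: [0.6676, 0.0136, 0.2549]
ee_rot: [2.586, -1.761, 0.016]
force: [1.1, 0.8, 0.1]
width: 0.756
```

```bash
python3 - <<'E'
from h import *
plan([.50,-.30,.25],-150)
E
```

```text
t 18.53 pos [0.6676 0.0136 0.2549] yang -158.52 tilt [ 0.0012 -0.016  -0.9999] j7 -2.277 F [1.07 0.8  0.1 ] M [0.056 0.087 0.007] w 0.756
  shift [23.03 27.07  0.98] turn -8.52 (alt 171.48 )
```

Request:
arm_command --deltas '[{"xyz":[2.5,3,0],"turn":0,"jaw":60},{"xyz":[5,6,0],"turn":0,"jaw":60},{"xyz":[7.5,9,0],"turn":0,"jaw":60},{"xyz":[10,12,0],"turn":0,"jaw":60},{"xyz":[12,14,0],"turn":0,"jaw":60}]'

```text
clock: 18.95
position: [0.5788, -0.1526, 0.2587]
ee_rot: [2.584, -1.766, 0.017]
force: [1.0, -0.8, 0.4]
width: 0.763
```

Request:
arm_command --deltas '[{"xyz":[2.5,3,0],"turn":0,"jaw":60},{"xyz":[5,6,0],"turn":0,"jaw":60},{"xyz":[7.5,9,0],"turn":0,"jaw":60},{"xyz":[10,12,0],"turn":0,"jaw":60},{"xyz":[10,12,0],"turn":0,"jaw":60}]'

```text
clock: 19.37
position: [0.4974, -0.2975, 0.2631]
ee_rot: [2.571, -1.78, 0.022]
force: [-0.7, -0.6, 0.9]
width: 0.765
```

```bash
python3 - <<'E'
from h import *
from cell import get_image
plan([.50,-.30,.25],-150)
d=get_image("top");cv2.imwrite("pics/t9.png",d["frame"][:,:,::-1]);np.savez("t9.npz",**d)
P=pts(d);Z=P[...,2]
th=np.radians(4.65);o=np.array([.5630,.0022]);R=np.array([[np.cos(th),-np.sin(th)],[np.sin(th),np.cos(th)]])
q=(P[...,:2]-o)@R; bx,by=q[...,0],q[...,1]
m=(abs(bx)<.045)&(by<.17)&(by>-.02)
def s(mm,n):
    A=q[mm]; print(n,len(A),np.percentile(A,[1,99],axis=0).round(4).tolist(), np.array(cv2.minAreaRect((A*1000).astype(np.float32))[1]).round(1),round(cv2.minAreaRect((A*1000).astype(np.float32))[2],2))
s(m&(Z>.031)&(Z<.043)&(abs(bx)<.035),"gauge top")
s(m&(Z>.062)&(Z<.076)&(by>.04)&(by<.13),"rib")
s((bx<.03)&(bx>-.06)&(by<.03)&(by>-.03)&(Z>.06)&(Z<.075),"plate")
s((abs(bx-.105)<.05)&(abs(by)<.05)&(Z>.117)&(Z<.123),"knob")
s((bx<.09)&(bx>-.06)&(by<.19)&(by>.15)&(Z>.06)&(Z<.07),"guide")
cv2.imwrite("pics/t9c.png",cv2.resize(d["frame"][140:280,185:390,::-1],None,fx=3.8,fy=3.8,interpolation=cv2.INTER_CUBIC))
E
```

```text
t 19.37 pos [ 0.4974 -0.2975  0.2631] yang -159.39 tilt [ 0.0032 -0.0196 -0.9998] j7 -1.783 F [-0.66 -0.57  0.9 ] M [ 0.024  0.202 -0.017] w 0.765
  shift [ 0.3  -0.17  1.32] turn -9.39 (alt 170.61 )
gauge top 783 [[-0.0241, 0.012], [0.0259, 0.16]] [151.6  56.3] 87.1
rib 82 [[-0.0041, 0.0573], [0.0063, 0.114]] [58.8 10.4] 88.73
plate 86 [[-0.0567, 0.0026], [0.028, 0.0103]] [85.2  7.8] 0.01
knob 99 [[0.0849, -0.0357], [0.1226, 0.0349]] [22.6 78.9] 31.9
guide 309 [[-0.059, 0.1602], [0.0888, 0.1802]] [149.6  20.4] 0.09
```

View pics/t9.png

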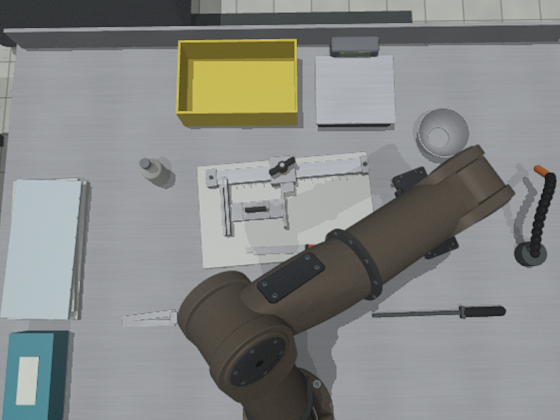

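View pics/t9c.png

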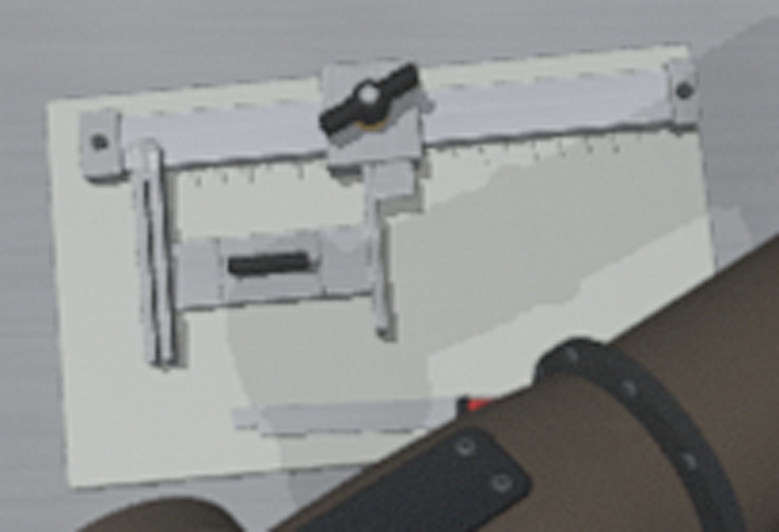

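```bash
python3 - <<'E'
from h import *
from cell import get_image
d2=get_image("scene");np.savez("s9.npz",**d2)
th=np.radians(4.65);o=np.array([.5630,.0022]);R=np.array([[np.cos(th),-np.sin(th)],[np.sin(th),np.cos(th)]])
for n in("t9.npz","s9.npz"):
    d=load(n);P=pts(d);Z=P[...,2];q=(P[...,:2]-o)@R;bx,by=q[...,0],q[...,1]
    m=(Z>.0325)&(Z<.043)&(abs(bx)<.04)&(by>.018)&(by<.152)
    lo=[];hi=[];c=[]
    for y in np.arange(.02,.15,.006):
        A=bx[m&(abs(by-y)<.003)]
        if len(A)>8: c.append(y);lo.append(A.min());hi.append(A.max())
    for nm,e in(("near",lo),("far",hi)):
        p=np.polyfit(c,e,1);r=np.array(e)-np.polyval(p,c);k=abs(r)<1.5*r.std()+1e-9;p=np.polyfit(np.array(c)[k],np.array(e)[k],1)
        print(n,nm,"angle deg",-np.degrees(np.arctan(p[0])).round(2),np.polyval(p,.085).round(4),r.std().round(4))
    k=(Z>.063)&(Z<.074)&(by>.05)&(by<.12)&(abs(bx)<.03);p=np.polyfit(by[k],bx[k],1);print("rib",-np.degrees(np.arctan(p[0])).round(2),bx[k].mean(),by[k].mean())
    for nm,k in(("plate",(Z>.06)&(Z<.075)&(abs(bx+.02)<.035)&(abs(by)<.03)),("guide",(Z>.06)&(Z<.07)&(abs(bx)<.06)&(abs(by-.17)<.02))):
        print(nm,np.percentile(by[k],[0,1,99,100]).round(4))
E
```

```text
t9.npz near angle deg 0.23 -0.0236 0.0008
t9.npz far angle deg 0.06 0.0251 0.0008
rib -1.42 0.0003216658057468994 0.08664106827173647
plate [0.0026 0.0026 0.0103 0.0104]
guide [0.1599 0.1603 0.1802 0.1803]
s9.npz near angle deg 0.34 -0.0231 0.0011
s9.npz far angle deg 0.48 0.0262 0.0007
rib -0.95 0.0019487053583234337 0.08714878359243224
plate [0.0024 0.0041 0.0148 0.0148]
guide [0.1618 0.1622 0.1831 0.1833]
```

The gap is about 150 mm and the gauge's edges are square within 0.5°. The arm is clear and nothing else has moved, so I'll hand it in.

```bash
python3 - <<'E'
from cell import sign_off,observe
print(observe()["dq"].round(3)); print(sign_off())
E
```

```text
[-0.05   0.02  -0.041 -0.011 -0.017  0.005 -0.008]
the job is handed in; nothing more can be done
None
```

I set the length stop to the long gauge, locked it and handed the job in at about 19.5 s of the 72 s allowed.

**What I did**
- Laid the long gauge flat on the board and pushed it against the knife guide until it resisted at 10.7 N.
- Slackened the wing knob about 81° counter-clockwise, then slid the stop by its knob at about 4 N until it was snug on the gauge.
- Tightened about 146° clockwise until the moment leapt from about 0.25 to 1.2 N m, which is hard home. Then I released the knob and moved the arm clear.

**Last checks**

| Check | Result |
|---|---|
| Gap from guide to stop plate | about 150 mm in the top view |
| Gauge position | middle at about board x = +1 mm |
| Gauge squareness, long edges | 0.06–0.48° in both views |
| Gauge squareness, coarser rib fit | 0.95–1.4°, so it disagreed with the edges but is still under 2° |

- **Gap, second view:** the scene view gave about 147 mm. Its readings were a few millimetres off at both the plate and the guide, so I trusted the top view.
- **Shoe release:** I could not feel the exact bite point on slackening because the moment was lost in sensor noise. That the shoe released rests on the 81° turn and the free slide.
- **Shoe force:** I could not measure it directly. That the stop is locked rests on the jump in moment at the end.
- **Other items:** the bottle was clearly undisturbed in the final image. The knife was visible only in part, with its blade in place. The short gauge was hidden behind the arm, though nothing went near it.

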